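Shut the control box and lock its cover screws

TASK

Shut the cover of the grey control box, then lock both of its brass slotted quarter-turn screws with the red flat-blade screwdriver: press each one in against its spring, keep it pressed while turning it clockwise to its stop, and let it spring back up. Finally put the red screwdriver back upright in the free hole of its wooden stand, and leave the other things where they are; do not work the screws with the fingers.

Things in the scene. Friction and masses are not known exactly. Their poses are not given: they have to be found in the camera images.
- control_box: Grey plastic control box fixed on the worktop, 150 (its x) x 190 (its y) x 45 mm without the cover. Origin: centre of its underside; x points to the hinge side (away from the robot at yaw 0), z up. Two dark steel hinge knuckles on the +x edge; the hinge line runs along y at x = +75 mm, z = 45 mm.
- cover (a joint): Angle of the hinged cover in rad: 0 shut, grows as its -x edge rises; starts ajar; a stiff hinge (0.3 N m of friction) keeps it where left. Painted grey plate 154 x 194 x 10 mm. Two round bosses (radius 24 outside, 17.5 inside, 12 mm high) hold the screws, centred when shut at x = -13, y = +52 (left) and -52 mm (right) of the box. Between the bosses and the -x edge it is free to push on.
- cover_edge (a point): Middle of the cover's free (-x) edge, on the cover's top face, 150 mm from the hinge line; it moves with the cover. Axes as those of the box when shut, turned with the cover.
- screw_left (a joint): Turn of the left (+y) brass screw in rad, 0 to 1.45 (stop), grows clockwise seen from above. It starts between 0 and 0.45. A gate under the cover blocks it near 0.6 unless it is pressed in at least 3 mm; past about 1.1 it is beyond the gate and, let go, springs up and is locked. Its slot lies along the box's x at 0. Friction about 0.05 N m.
- screw_right (a joint): The same for the right (-y) screw.
- press_left (a joint): How far the left screw is pressed in, in m: 0 sprung up, 0.005 at the bottom; the spring takes about 4 N to start and 9 N at the bottom.
- press_right (a joint): The same for the right screw.
- slot_left (a point): Centre of the floor of the left screw's slot, on the screw's axis; x along the slot, z up out of the cover. The brass head has radius 16 mm; its straight slot crosses the whole head, 6.5 mm wide and 6 mm deep, open at both ends. With the cover shut and the screw up, this point is at z = 62 mm, the head's top at 68 mm and the boss's top at 67 mm above the worktop.
- slot_right (a point): The same for the right screw.
- stand: Wooden stand fixed on the worktop, 60 (x) x 170 (y) x 110 mm, origin at the centre of its underside, z up. Its top plate has two square holes 32 x 32 mm at y = +45 and -45 mm, each with a screwdriver hanging in it by its guard, blade down. Close behind it is a big fixed blue file box, 235 mm high: world x from 0.48 to 0.83, y from 0 to 0.30 m, with its open lid above x = 0.63.
- driver: Red-handled flat-blade screwdriver, 0.14 kg, hanging in either hole. Origin at the blade's tip, z up to the handle. Blade 22 mm wide along its x, 3 thick along its y, 16 long; shaft radius 5; black guard of radius 24 mm from z = 66 to 72; square handle 30 x 30 mm, sides along x and y, z = 72 to 152 mm. In the stand the guard rests on the top plate and the tip is 44 mm above the worktop.
- spare_driver: Blue-handled screwdriver of the same size with a pointed tip, hanging in the other hole; it does not fit the screws and stays there. Origin at its tip, z up.
- aerosol: Upright pink aerosol can with a purple cap, radius 29, 191 mm high, standing between the stand and the box. Origin at the centre of its underside. Leave it.
- jar: Glass jar of bolts with a tin lid, radius 31, 90 mm high. Origin at the centre of its underside. Leave it.
- spanner: Spanner lying in front of the box, 40 x 162 x 8 mm, long along its y. Origin at the centre of its underside. Leave it.

How it is judged:
By the outcome, as a careful person would: the job done as asked, in the order asked, and still so for the second after the job is handed in, with the robot touching nothing.
It also fails if it takes over 72 s, if anything falls off the work surface, if the arm or the gripper's body presses on something with over 40 N, if the wrist force passes 120 N, or if a joint passes its speed limit or range.

ROBOT

A 6-joint arm with a two-finger parallel gripper is mounted at the origin on a cart in front of the work surface, level with it; the furniture and walls round the work are solid. World frame = base frame: x ahead of the robot, y to its left, z up, the work surface at z = 0. Lengths are in m, angles in rad, forces in N, time in s.
With the tool pointing down it reaches from about 0.35 to 0.8 m from the base axis. Payload 7.3 kg.
Tool frame: the origin (TCP) lies at the very end of the fingers, on their centre line; the grasp point (between the pads) lies 19 mm behind it; z points along the fingers, y is the line along which they close (so a half turn about z gives the same grasp; the last joint's range is limited). The gripper opens to 85 mm and grips with 20 to 120 N. Pads are 22 mm wide; open, the fingers measure 114 mm over their backs; the gripper's body (76 mm by 85 mm) begins 54 mm behind the grasp point. The pads swing forward as they close: fully open they stand 13 mm farther back than shut.
Start: joints at [-1.436, 0.342, 1.524, -0, 1.275, -0.146], TCP at [0.146, -0.504, 0.231] pointing down, gripper open.
Joint ranges: [-2.53, 2.53], [-0.77, 2.02], [0.04, 2.7], [-1, 4.14], [0.28, 2.66], [-3.11, 3.11]. Speed limits (rad/s): [2.57, 2.57, 3.14, 3.14, 3.14, 3.14].

INTERFACE

Orientations are given as a unit quaternion [x, y, z, w].
In Python, from station import robot gives the robot as it stands. Calls block until the motion is done:
- robot.goto(position, orientation): joint-space move of the TCP to a pose.
- robot.movel(position, speed=0.15, rotation=None, max_force=None): straight line of the TCP; rotation=None keeps the orientation; speed is the mean speed in m/s. With max_force (N) it stops when the force on the tool has changed by that much, and returns True; else False.
- robot.set_joints(angles): joint-space move.
- robot.let_go() and robot.clamp(): open the fingers fully, or close them until they stop; the grip force is fixed at half the most.
- robot.wait(seconds).
- robot.solve_ik(position, orientation): joint angles nearest the present ones, or None.
- robot.grab_frame(name): name is "side" or "top" or "wrist"; returns the picture (384x512x3 uint8, red, green, blue); there is no depth.
- robot.camera_params(name): a dict with "vfov" (degrees; the focal length in pixels is half the picture's height over the tangent of half this angle, whatever the lens; pixels are square), "cx", "cy" (the principal point, pixels), "T" (4x4, takes a point from camera to world coordinates). Camera axes: x right, y down, z forward; pixel columns grow to the right and rows downward; lengths in m; the calibration is good to about 2 mm. A picture is of the moment at which its call begins: read the wrist's pose just before it. camera_params takes no time and is no camera call; for the wrist camera it gives the pose at the moment of the call.
A pose or a line that the arm cannot do raises robot.PlanningError and nothing moves.
- robot.sign_off(): hands the job in; it is judged then, once.
Readings, each from a call of its own:
- robot.current_t(): time.
- robot.current_joint_pos(): joint angles.
- robot.current_qd(): joint speeds.
- robot.current_joint_efforts(): joint torques, N m.
- robot.current_tool_pos(): TCP position.
- robot.current_tcp_rot(): TCP orientation.
- robot.current_contact_force(): force on the tool from outside, world axes, zero at the start.
- robot.current_ft_torque(): the same for the moment, N m.
- robot.current_grip_width(): finger opening in m.
- robot.current_finger_force(): force on a finger pad.
Only numpy, scipy, OpenCV 4.12 (cv2) and the standard library are available. Lean on these libraries where they do the work, as an engineer would, in place of code of your own. Each camera call takes 0.05 s, during which the arm holds its last target. There are 200 camera calls.

## Working session

There is one attempt and no reset: what is moved stays moved. The work goes in short steps, each a Python script; the robot and the scene stay as the last script left them, time stands still between calls to the robot, and variables do not carry over. Pictures are saved under pics/ and viewed, at most 10 in all, crops included, and the job is handed in when it is done.

```bash
ls; mkdir -p pics
python3 - <<'E'
from station import robot
import cv2,numpy as np
np.set_printoptions(precision=4,suppress=True)
for n in("side","top"):
    im=robot.grab_frame(n); cv2.imwrite(f"pics/{n}0.png",im[...,::-1])
    p=robot.camera_params(n);print(n,p)
print(robot.current_t(),robot.current_tcp_rot(),robot.camera_params("wrist"))
a=cv2.imread("pics/side0.png");b=cv2.imread("pics/top0.png")
E
```

```text
pics
station.py
side {'vfov': 49.888419477717804, 'cx': 253.14996230121554, 'cy': 186.494881980935, 'T': array([[-0.7092, -0.5051,  0.4918, -0.0207],
       [-0.705 ,  0.512 , -0.4908,  0.5134],
       [-0.0039, -0.6948, -0.7192,  0.8267],
       [ 0.    ,  0.    ,  0.    ,  1.    ]])}
top {'vfov': 51.345797422945054, 'cx': 251.3795540850648, 'cy': 194.8206397393822, 'T': array([[ 0.0142, -0.9985,  0.0525,  0.4318],
       [-0.9999, -0.0141,  0.001 , -0.0058],
       [-0.0003, -0.0525, -0.9986,  1.1132],
       [ 0.    ,  0.    ,  0.    ,  1.    ]])}
0.1 [ 0.9902  0.1399  0.     -0.0007] {'vfov': 64.81979029113958, 'cx': 258.4351143930445, 'cy': 192.44065229990917, 'T': array([[ 0.2769, -0.9229, -0.2675,  0.2139],
       [-0.9609, -0.2667, -0.0746, -0.4844],
       [-0.0024,  0.2777, -0.9607,  0.3734],
       [ 0.    ,  0.    ,  0.    ,  1.    ]])}
```

View pics/top0.png

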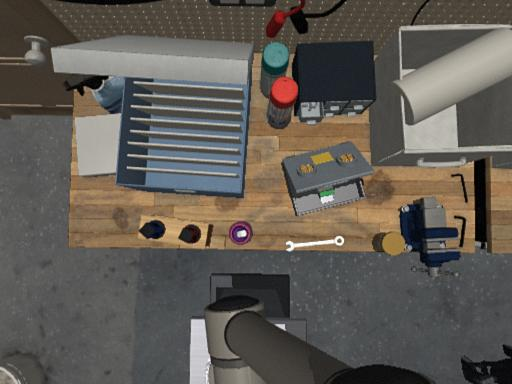

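View pics/side0.png

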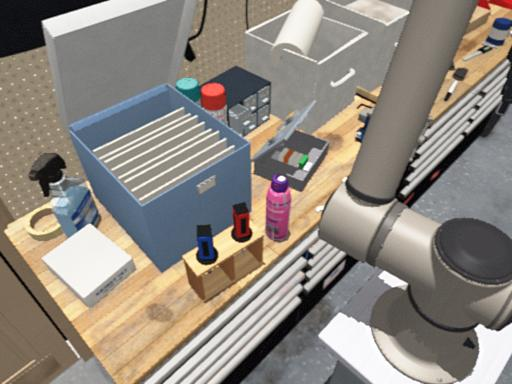

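Run:
```python
import cv2,numpy as np
a=cv2.imread("pics/side0.png");b=cv2.imread("pics/top0.png")
c1=cv2.resize(b[140:220,270:385],None,fx=4,fy=4,interpolation=cv2.INTER_CUBIC) #460x320
c2=cv2.resize(b[210:255,130:260],None,fx=3.5,fy=3.5,interpolation=cv2.INTER_CUBIC)#455x157
c3=cv2.resize(a[95:195,245:333],None,fx=3.7,fy=3.7,interpolation=cv2.INTER_CUBIC)#325x370
c4=cv2.resize(a[195:305,180:295],None,fx=2,fy=2,interpolation=cv2.INTER_CUBIC)
o=np.zeros((600,800,3),np.uint8)
for c,(x,y) in((c1,(0,0)),(c2,(0,330)),(c3,(470,0)),(c4,(470,378))): 
    c=c[:600-y,:800-x]; o[y:y+c.shape[0],x:x+c.shape[1]]=c
cv2.imwrite("pics/crop0.png",o)
```

```text
(no output)
```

View pics/crop0.png

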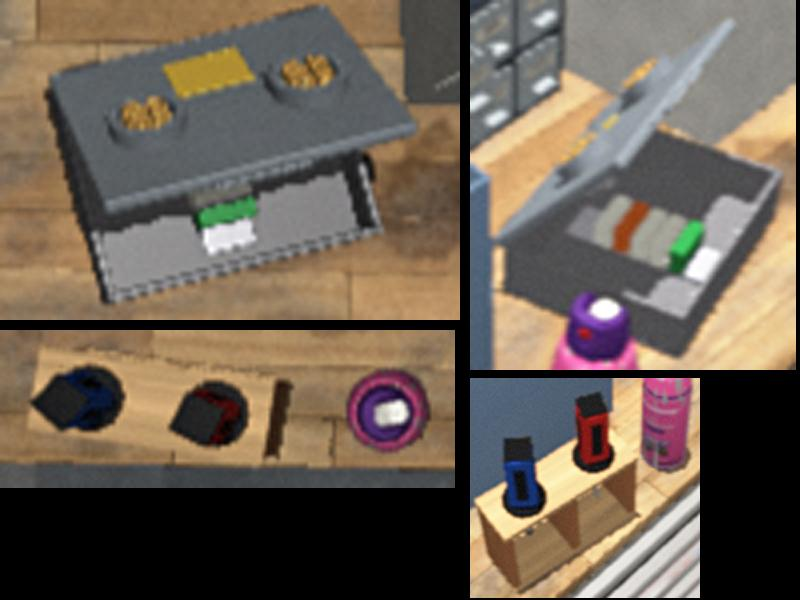

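```bash
cat > h.py <<'E'
import numpy as np, cv2
from scipy.spatial.transform import Rotation as R
from scipy.optimize import least_squares
np.set_printoptions(precision=4,suppress=True)
def proj(p,X):
    X=np.atleast_2d(X); T=p["T"]; c=(X-T[:3,3])@T[:3,:3]
    f=192/np.tan(np.radians(p["vfov"]/2))
    return c[:,:2]/c[:,2:]*f+[p["cx"],p["cy"]]
def atz(p,uv,z):
    T=p["T"]; f=192/np.tan(np.radians(p["vfov"]/2))
    d=T[:3,:3]@np.append((np.array(uv)-[p["cx"],p["cy"]])/f,1)
    return T[:3,3]+d*(z-T[2,3])/d[2]
def box2w(b,P): # b=x,y,yaw
    return R.from_euler("z",b[2]).apply(np.atleast_2d(P))+[b[0],b[1],0]
def cov2box(th,P): # P in box coords with cover shut
    h=np.array([.075,0,.045]); return R.from_euler("y",th).apply(np.atleast_2d(P)-h)+h
E
python3 - <<'E'
from h import *; from station import robot
t,s=robot.camera_params("top"),robot.camera_params("side")
cv=lambda o,g,k:lambda X:((np.array(X)-o+.5)/k-.5+g)
c1=cv((0,0),(270,140),4);c2=cv((0,330),(130,210),3.5);c3=cv((470,0),(245,95),3.7);c4=cv((470,378),(180,195),2)
obs=[("t",0,(-.075,.095,.045),c1((108,298))),("t",0,(-.075,-.095,.045),c1((380,233))),
("t",1,(-.075,.097,.055),c1((106,208))),("t",1,(-.075,-.097,.055),c1((414,128))),
("t",1,(.079,.097,.055),c1((52,76))),("t",1,(.079,-.097,.055),c1((320,8))),
("t",1,(-.013,.052,.068),c1((147,113))),("t",1,(-.013,-.052,.068),c1((306,71))),
("s",0,(-.075,-.095,.045),c3((780,173))),("s",0,(-.075,.095,0),c3((683,355))),
("s",1,(-.075,-.097,.055),c3((733,22))),("s",1,(-.075,.097,.055),c3((620,160))),("s",1,(.079,.097,.055),c3((497,240)))]
def res(v):
    r=[]
    for c,k,P,uv in obs:
        P=cov2box(v[3],P) if k else np.atleast_2d(P)
        r.append(proj(t if c=="t" else s,box2w(v,P))[0]-uv)
    return np.ravel(r)
q=least_squares(res,[.45,-.2,.2,.6],loss="soft_l1")
print(q.x,q.cost);print(res(q.x).reshape(-1,2))
for n,X,z in(("redguard",(211,413),.116),("blueguard",(89,399),.116),("redtop",(198,416),.196),("aero",(388,412),.191),("aerobase",(387,410),.1)):print(n,atz(t,c2(X),z))
for n,X,z in(("red guard side",(593,458),.113),("blue",(524,499),.113)):print(n,atz(s,c4(X),z))
E
```

```text
[ 0.5312 -0.1994  0.268   0.863 ] 9.720914010449189
[[ 0.4792  1.6205]
 [ 1.0825  0.0254]
 [-0.5458 -0.1725]
 [ 1.1311 -0.5731]
 [-1.4366 -0.5832]
 [ 1.3402 -1.5893]
 [-0.177   0.4399]
 [ 0.5118  0.4819]
 [ 1.5711 -0.3482]
 [-0.6365  2.0017]
 [ 0.0182 -0.1632]
 [-0.4881  1.4208]
 [-1.5725  1.1798]]
redguard [0.386  0.1467 0.116 ]
blueguard [0.3947 0.2336 0.116 ]
redtop [0.3876 0.1429 0.196 ]
aero [0.3918 0.0189 0.191 ]
aerobase [0.3892 0.0221 0.1   ]
red guard side [0.3835 0.1472 0.113 ]
blue [0.3962 0.2343 0.113 ]
```

```bash
cat >> h.py <<'E'
B=np.array([.5312,-.1994,.268])
def Q(yaw): return [np.cos(yaw/2),np.sin(yaw/2),0,0]
E
python3 - <<'E'
from h import *; from station import robot
C=lambda th,dx=0,dz=0:(box2w(B,cov2box(th,(-.055,0,.055)))[0]+[0,0,dz])
q=Q(B[2])
robot.goto(C(.863,0,.09),q); robot.clamp()
print(robot.current_t(),robot.current_tool_pos(),robot.current_grip_width())
robot.movel(C(.88,0,.005),speed=.15)
for th in (.7,.5,.3,.12,.03): robot.movel(C(th),speed=.1)
print(robot.movel(C(-.05),speed=.03,max_force=12),robot.current_tool_pos(),robot.current_contact_force(),robot.current_t())
robot.movel(C(0,0,.145),speed=.25)
p=robot.camera_params("wrist");im=robot.grab_frame("wrist");cv2.imwrite("pics/w1.png",im[...,::-1]);np.save("w1.npy",p["T"])
robot.let_go()
robot.goto([.345,.13,.28],Q(.2))
p=robot.camera_params("wrist");im=robot.grab_frame("wrist");cv2.imwrite("pics/w2.png",im[...,::-1]);np.save("w2.npy",p["T"])
print(robot.current_t(),robot.current_joint_pos())
a,b=cv2.imread("pics/w1.png"),cv2.imread("pics/w2.png")
E
```

```text
2.65 [ 0.5294 -0.1999  0.2403] -5.9152373431646824e-05
True [ 0.4791 -0.2144  0.0549] [-1.4136  1.0951  8.9245] 5.525
8.55 [ 0.1501  0.0071  1.8048 -0.0002  1.33    1.522 ]
```

View pics/w1.png

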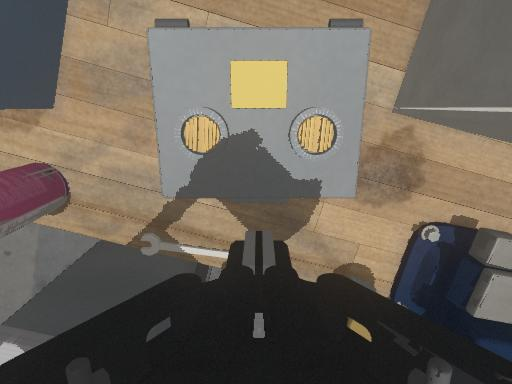

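View pics/w2.png

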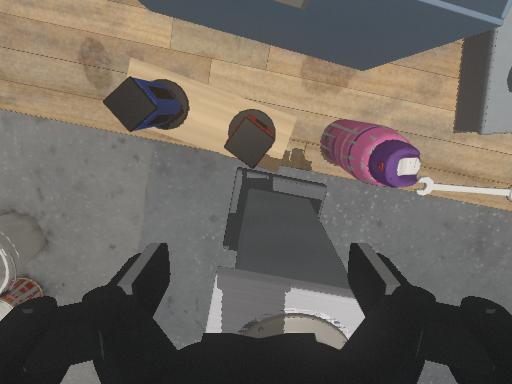

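Run:
```python
import cv2,numpy as np
a=cv2.imread("pics/w1.png");b=cv2.imread("pics/w2.png")
z=lambda im,u,v,w,h,s:cv2.resize(im[v:v+h,u:u+w],None,fx=s,fy=s,interpolation=cv2.INTER_CUBIC)
o=np.zeros((600,800,3),np.uint8)
for c,(x,y) in((z(a,171,103,60,60,5),(0,0)),(z(a,286,103,60,60,5),(300,0)),(z(b,215,100,70,75,4),(0,300)),(z(b,120,50,190,120,2.5),(300,300))):
    c=c[:600-y,:800-x]; o[y:y+c.shape[0],x:x+c.shape[1]]=c
cv2.imwrite("pics/crop1.png",o)
```

```text
(no output)
```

View pics/crop1.png

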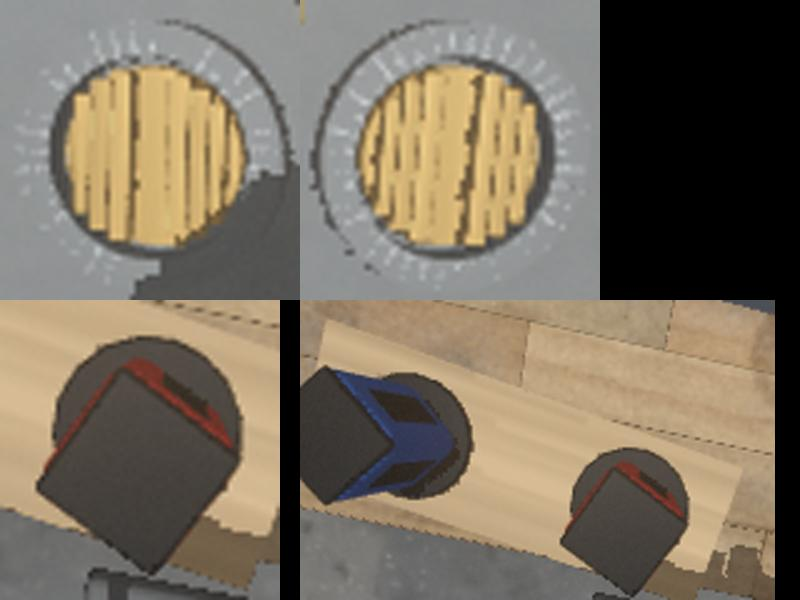

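```bash
cat > m.py <<'E'
from h import *
def heads(img,p,b,save=None):
    """brass head centres (world, z=.068) and slot/stripe angle from gradients on a rectified patch in box axes"""
    hsv=cv2.cvtColor(img,cv2.COLOR_BGR2HSV); out=[]
    for sy in(.052,-.052):
        c0=box2w(b,(-.013,sy,.068))[0]
        for _ in range(3):
            uv=proj(p,c0)[0]; n=200; g=(np.mgrid[0:n,0:n]-n/2+.5)/n*.044
            X=box2w([c0[0],c0[1],b[2]],np.c_[-g[0].ravel(),-g[1].ravel(),np.full(n*n,.068)])
            m=proj(p,X).astype(np.float32).reshape(n,n,2)
            r=cv2.remap(img,m[...,0],m[...,1],cv2.INTER_CUBIC)
            h=cv2.cvtColor(r,cv2.COLOR_BGR2HSV); k=cv2.inRange(h,(12,70,60),(35,255,255))
            k=cv2.morphologyEx(k,cv2.MORPH_CLOSE,np.ones((25,25)))
            cs=max(cv2.findContours(k,0,2)[0],key=cv2.contourArea); (cx,cy),rad=cv2.minEnclosingCircle(cs)
            M=cv2.moments(cs); cx,cy=M["m10"]/M["m00"],M["m01"]/M["m00"]
            d=np.array([-(cy-n/2)/n*.044,-(cx-n/2)/n*.044,0]); c0=c0+R.from_euler("z",b[2]).apply(d)
        gr=cv2.GaussianBlur(cv2.cvtColor(r,cv2.COLOR_BGR2GRAY),(0,0),2).astype(float)
        gx,gy=cv2.Sobel(gr,6,1,0),cv2.Sobel(gr,6,0,1); yy,xx=np.mgrid[:n,:n]; w=np.hypot(xx-cx,yy-cy)<55
        a=.5*np.arctan2(2*(gx*gy)[w].sum(),(gx**2-gy**2)[w].sum())
        out.append((c0,a,rad/n*44)); 
        if save is not None: save.append(r)
    return out
E
python3 - <<'E'
from m import *; from station import robot
p=robot.camera_params("wrist"); p1=dict(p,T=np.load("w1.npy"));p2=dict(p,T=np.load("w2.npy"))
obs=[((-.075,.097,.055),(163,198)),((-.075,-.097,.055),(356,198)),((.079,.097,.055),(149,29)),((.079,-.097,.055),(370,29))]
f=lambda v:np.ravel([proj(p1,box2w(v,P))[0]-uv for P,uv in obs])
q=least_squares(f,B);print("box",q.x,q.fun)
rs=[]
for c,a,r in heads(cv2.imread("pics/w1.png"),p1,q.x,rs):print("head",c,"angle cw",a,"rad",r)
print("expected",box2w(q.x,[(-.013,.052,.068),(-.013,-.052,.068)]))
cv2.imwrite("pics/rect.png",np.hstack(rs))
K=np.array([atz(p2,u,.196) for u in((246.2,117.5),(274.5,140),(253,168),(224.5,146.7))])
print(K,K.mean(0),np.linalg.norm(np.roll(K,-1,0)-K,axis=1));
d=np.roll(K,-1,0)-K;print("edge yaws",np.degrees(np.arctan2(d[:,1],d[:,0])))
E
```

```text
box [ 0.531  -0.1993  0.2682] [-1.1914  2.1412  1.058   2.1855 -3.3278 -1.1007  3.4278 -1.286 ]
head [ 0.5086 -0.1514  0.068 ] angle cw 0.06809034874513208 rad 17.241850433349608
head [ 0.5356 -0.2498  0.068 ] angle cw 0.027667354122501153 rad 17.31358642578125
expected [[ 0.5047 -0.1526  0.068 ]
 [ 0.5322 -0.2529  0.068 ]]
[[0.4049 0.1511 0.196 ]
 [0.3931 0.1274 0.196 ]
 [0.3692 0.139  0.196 ]
 [0.3809 0.163  0.196 ]] [0.387  0.1451 0.196 ] [0.0264 0.0266 0.0267 0.0268]
edge yaws [-116.5049  154.1883   64.0717  -26.4088]
```

```bash
python3 - <<'E'
import re
s=open("h.py").read()
s=s.replace('def proj(p,X):','K1=0.\ndef proj(p,X):').replace('    return c[:,:2]/c[:,2:]*f+','    n=c[:,:2]/c[:,2:]; n=n*(1+p.get("k",K1)*(n**2).sum(1,keepdims=True))\n    return n*f+')
s=s.replace('    d=T[:3,:3]@np.append((np.array(uv)-[p["cx"],p["cy"]])/f,1)','    m=(np.array(uv)-[p["cx"],p["cy"]])/f; n=m\n    for _ in range(8): n=m/(1+p.get("k",K1)*(n@n))\n    d=T[:3,:3]@np.append(n,1)')
open("h.py","w").write(s)
E
python3 - <<'E'
from m import *; from station import robot
p=robot.camera_params("wrist"); p1=dict(p,T=np.load("w1.npy"))
im=cv2.imread("pics/w1.png");g=cv2.cvtColor(im,cv2.COLOR_BGR2GRAY)
cs=np.array([[163,198],[356,198],[149,29],[370,29]],np.float32).reshape(-1,1,2)
cs=cv2.cornerSubPix(g,cs,(6,6),(-1,-1),(3,50,.01)).reshape(-1,2);print(cs)
hd=[proj(p1,c)[0] for c,a,r in heads(im,p1,B)];print(hd)
P=[(-.075,.097,.055),(-.075,-.097,.055),(.079,.097,.055),(.079,-.097,.055),(-.013,.052,.068),(-.013,-.052,.068)];uv=[*cs,*hd]
def f(v):
    pk=dict(p1,k=v[3]); return (proj(pk,box2w(v,P))-uv).ravel()
for x0 in([*B,0],):
    q=least_squares(f,x0);print(q.x);print(q.fun.reshape(-1,2))
# straightness of far edge of cover
for u in range(165,365,25):
    col=g[18:42,u].astype(int);d=np.diff(col);print(u,18+np.argmax(abs(d)),end="; ")
E
```

```text
[[163.     198.    ]
 [353.8595 197.7873]
 [153.636   27.172 ]
 [370.      29.    ]]
[array([200.9927, 133.9485]), array([315.4798, 133.9393])]
[ 0.5349 -0.1983  0.2582 -0.0882]
[[-1.3794 -2.7414]
 [ 1.922  -0.6434]
 [-2.9786  1.0418]
 [ 0.1458  1.488 ]
 [ 0.4589 -0.2158]
 [ 1.858   0.9466]]
165 29; 190 26; 215 26; 240 21; 265 26; 290 26; 315 26; 340 18;
```

View pics/rect.png

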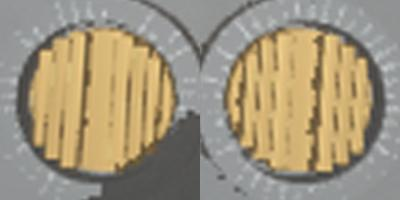

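```bash
sed -i 's/^K1=0\./K1=-.088/' h.py
python3 - <<'E'
from h import *; from station import robot
p2=dict(robot.camera_params("wrist"),T=np.load("w2.npy"))
K=np.array([atz(p2,u,.196) for u in((246.2,117.5),(274.5,140),(253,168),(224.5,146.7))]);g=atz(p2,(251.6,132.6),.116)
c=K.mean(0);print(c,g); c=(c+g)/2
psi=1.1145
robot.goto([c[0],c[1],.26],Q(psi)); 
print(robot.movel([c[0],c[1],.140],speed=.15,max_force=10),robot.current_tool_pos(),robot.current_contact_force())
robot.clamp(); print(robot.current_grip_width(),robot.current_finger_force(),robot.current_tool_pos())
robot.movel([c[0],c[1],.32],speed=.25); np.save("grasp.npy",[c[0],c[1],.140,psi])
print(robot.current_contact_force(),robot.current_grip_width())
robot.goto([.47,-.10,.30],Q(np.pi/4))
print(robot.current_t(),robot.current_tool_pos())
im=robot.grab_frame("side");cv2.imwrite("pics/s1.png",im[...,::-1])
s=robot.camera_params("side");P=robot.current_tool_pos()
uv=proj(dict(s,k=0),[P,P-[0,0,.096]]);print(uv)
u,v=uv[1].astype(int);z=cv2.resize(im[v-50:v+25,u-40:u+40,::-1],None,fx=7,fy=7,interpolation=cv2.INTER_CUBIC);cv2.imwrite("pics/s1c.png",z);print(u-40,v-50)
E
```

```text
[0.3871 0.1452 0.196 ] [0.3881 0.1457 0.116 ]
False [0.3881 0.1455 0.1407] [-0.54   -0.1799  0.8751]
0.029313050548758837 59.413002133369446 [0.3878 0.1455 0.1404]
[ 0.0454  0.5433 -2.0295] 0.029523221851919336
12.7917 [ 0.4697 -0.099   0.2996]
[[291.5604  99.0199]
 [289.0354 132.9443]]
249 82
```

View pics/s1c.png

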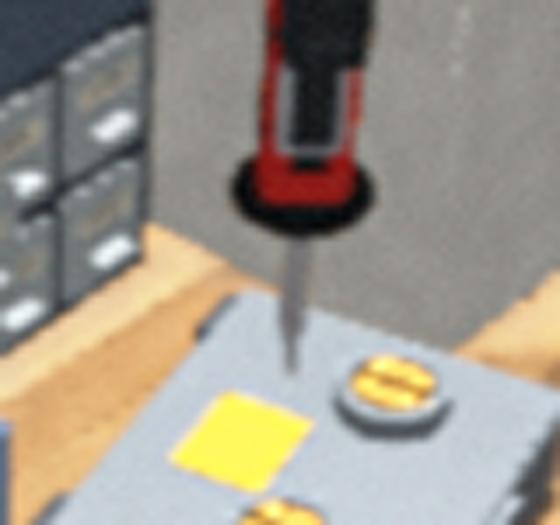

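Run:
```python
from h import *; from station import robot
s=robot.camera_params("side");p1=dict(robot.camera_params("wrist"),T=np.load("w1.npy"))
L=atz(p1,(200.99,133.95),.068);Rr=atz(p1,(315.48,133.94),.068);print(L,Rr,"yaw",np.arctan2(-(Rr-L)[0],-(Rr-L)[1])*-1)
P=np.array(robot.current_tool_pos())
for k in(0,-.088):
    pk=dict(s,k=k);print(k,"head",proj(pk,Rr)-[305.1,136.2],"tip",proj(pk,P-[0,0,.096])-[290.3,134.7],"guard",proj(pk,P-[0,0,.027])-[291.9,109.9])
    d=.01;pp=lambda X:proj(pk,X)[0];X=P-[0,0,.096];print([ (pp(X+np.eye(3)[i]*d)-pp(X))/10 for i in range(3)])
im=cv2.imread("pics/s1.png")[125:150,280:325]
h=cv2.inRange(cv2.cvtColor(im,cv2.COLOR_BGR2HSV),(12,100,100),(35,255,255));n,l,st,c=cv2.connectedComponentsWithStats(h)
print(st,c+[280,125])
```

```text
[ 0.5088 -0.151   0.068 ] [ 0.536 -0.25   0.068] yaw 0.2680723741574181
0 head [[-1.3761  0.2083]] tip [[-1.2646 -1.7557]] guard [[-1.0872 -0.8352]]
[array([-0.3121, -0.1832]), array([-0.2776,  0.1879]), array([ 0.0246, -0.3311])]
-0.088 head [[-1.5084  0.3393]] tip [[-1.3416 -1.6408]] guard [[-1.2314 -0.5387]]
[array([-0.3114, -0.1828]), array([-0.2764,  0.1865]), array([ 0.0239, -0.3293])]
[[  0   0  45  25 928]
 [ 36   6   9   5  24]
 [ 19   8  12   7  61]
 [  0  13  13  12 112]] [[303.431  136.32  ]
 [320.75   132.625 ]
 [304.6066 136.2787]
 [284.7054 143.9643]]
```

Run:
```python
from h import *; from station import robot
L=np.array([.5088,-.1510]); psi=.22+np.pi/2
robot.goto([*L,.20],Q(psi)); robot.wait(.2)
print(robot.current_t(),robot.current_tool_pos(),robot.current_contact_force(),robot.current_joint_pos())
r=robot.movel([*L,.1565],speed=.04,max_force=3)
print(r,robot.current_t(),robot.current_tool_pos(),robot.current_contact_force(),robot.current_ft_torque())
```

```text
14.0417 [ 0.509  -0.1507  0.2007] [ 0.2027 -0.0479 -1.9531] [-0.4323  0.3785  1.5579  0.0001  1.2041 -0.6523]
True 15.0583 [ 0.5085 -0.1509  0.1569] [ 0.6554 -0.5076  3.0323] [-0.0382 -0.1386  0.0242]
```

```bash
cat > turn.py <<'E'
from h import *; from station import robot
def turn(xy,zc):
    """press from contact height zc to the bottom, turn clockwise to the stop, release"""
    r=robot.movel([*xy,zc-.0075],speed=.02,max_force=14)
    P=robot.current_tool_pos(); print("press",r,P,robot.current_contact_force()); 
    robot.movel([*xy,P[2]+.0003],speed=.02); q0=np.array(robot.current_joint_pos()); q=q0.copy()
    m0=robot.current_ft_torque()[2]
    for i in range(30):
        d=(.2 if i<6 else .06); q[5]+=d
        robot.set_joints(q); m=robot.current_ft_torque()[2]-m0
        print("%.2f m=%.3f fz=%.1f z=%.4f"%(q[5]-q0[5],m,robot.current_contact_force()[2],robot.current_tool_pos()[2]))
        if abs(m)>(.3 if i<6 else .2) or q[5]-q0[5]>1.85: break
    print("end",robot.current_joint_pos()[5]-q0[5],robot.current_t())
    q[5]-=.15; robot.set_joints(q)
    robot.movel([*xy,zc+.03],speed=.08)
    print("up",robot.current_t(),robot.current_contact_force())
E
python3 -c "
from turn import *
turn([.5088,-.1510],.1569)"
```

```text
press True [ 0.5088 -0.151   0.153 ] [-1.887   1.349   8.0993]
0.20 m=0.055 fz=6.2 z=0.1540
0.40 m=0.053 fz=5.8 z=0.1541
0.60 m=0.033 fz=5.2 z=0.1541
0.80 m=-0.035 fz=5.1 z=0.1541
1.00 m=0.026 fz=5.3 z=0.1541
1.20 m=0.059 fz=6.1 z=0.1542
1.26 m=0.066 fz=5.3 z=0.1542
1.32 m=0.128 fz=5.8 z=0.1542
1.38 m=0.065 fz=4.7 z=0.1542
1.44 m=0.102 fz=5.3 z=0.1542
1.50 m=0.055 fz=5.6 z=0.1542
1.56 m=0.065 fz=4.3 z=0.1542
1.62 m=0.233 fz=5.1 z=0.1541
end 1.6200970314878713 19.2167
up 20.05 [-0.6064  0.4302 -2.5562]
```

```bash
sed -i 's/.3 if i<6 else .2)/.3 if i<6 else .25)/; s/max_force=14/max_force=16/' turn.py
python3 - <<'E'
from turn import *
xy=np.array([.5360,-.2505]); psi=.20+np.pi/2
robot.goto([*xy,.195],Q(psi)); robot.wait(.2)
r=robot.movel([*xy,.1560],speed=.04,max_force=3); P=robot.current_tool_pos()
print(r,robot.current_t(),P,robot.current_contact_force())
if P[2]<.1585: turn(xy,P[2])
E
```

```text
True 22.5583 [ 0.5357 -0.2503  0.1565] [0.0578 0.7739 2.97  ]
press True [ 0.536  -0.2505  0.1531] [-2.8297  0.8814  9.0374]
0.20 m=-0.018 fz=4.9 z=0.1543
0.40 m=-0.024 fz=4.4 z=0.1544
0.60 m=0.029 fz=4.9 z=0.1544
0.80 m=-0.015 fz=5.2 z=0.1545
1.00 m=0.057 fz=5.2 z=0.1545
1.20 m=0.012 fz=3.9 z=0.1545
1.26 m=0.060 fz=4.5 z=0.1545
1.32 m=-0.016 fz=4.6 z=0.1545
1.38 m=0.034 fz=5.1 z=0.1545
1.44 m=0.031 fz=4.8 z=0.1545
1.50 m=0.054 fz=5.5 z=0.1545
1.56 m=-0.035 fz=5.2 z=0.1545
1.62 m=0.197 fz=5.3 z=0.1545
1.68 m=0.486 fz=5.3 z=0.1545
end 1.6792225071229259 26.9667
up 27.7917 [ 0.327  -0.2783 -2.2974]
```

Run:
```python
from m import *; from station import robot
b=[.5345,-.1978,.268]
robot.goto([.477,-.2145,.215],Q(.268)); robot.wait(.2)
p=robot.camera_params("wrist");im=robot.grab_frame("wrist")[...,::-1].copy();cv2.imwrite("pics/w3.png",im);np.save("w3.npy",p["T"])
rs=[]
for c,a,r in heads(im,p,b,rs):print("head",c,"angle",a,r)
rs=[cv2.resize(x,(380,380)) for x in rs]
cv2.imwrite("pics/rect3.png",np.hstack(rs));print(robot.current_t())
```

```text
head [ 0.5089 -0.1507  0.068 ] angle 1.5486295784613375 17.351867218017578
head [ 0.5363 -0.2503  0.068 ] angle 1.5294495685279557 17.34545883178711
28.4417
```

View pics/rect3.png

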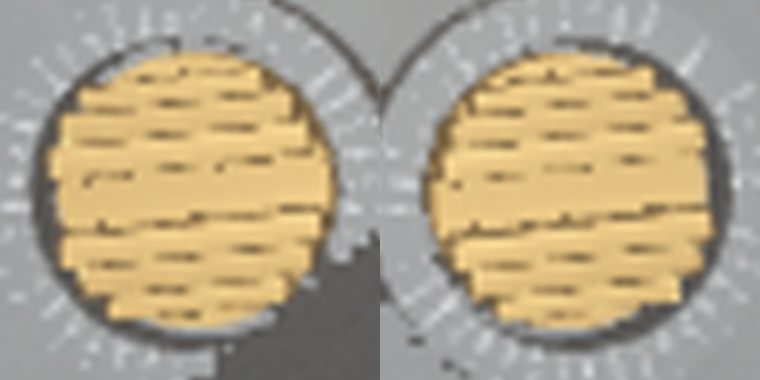

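Run:
```python
from h import *; from station import robot
g=np.load("grasp.npy")
P=robot.current_tool_pos(); robot.movel([P[0],P[1],.325],speed=.2)
robot.goto([g[0],g[1],.325],Q(g[3])); robot.wait(.2)
print(robot.movel([g[0],g[1],.165],speed=.15,max_force=8),robot.current_tool_pos(),robot.current_contact_force())
print(robot.movel([g[0],g[1],.1395],speed=.03,max_force=4),robot.current_tool_pos(),robot.current_contact_force(),robot.current_ft_torque())
robot.let_go(); robot.wait(.2)
print(robot.current_contact_force(),robot.current_grip_width())
robot.movel([g[0],g[1],.27],speed=.12)
robot.goto([.345,.13,.28],Q(.2)); robot.wait(.2)
im=robot.grab_frame("wrist")[...,::-1].copy();cv2.imwrite("pics/w4.png",im)
robot.goto([.34,-.14,.30],Q(.2)); t=robot.grab_frame("side")[...,::-1].copy();tp=robot.grab_frame("top")[...,::-1].copy();cv2.imwrite("pics/t4.png",tp);cv2.imwrite("pics/s4.png",t)
print(robot.current_t())
o=np.zeros((600,800,3),np.uint8);o[:384,:400]=cv2.resize(im,(400,384)) if 0 else im[:,:400]
o[:330,400:]=cv2.resize(t[195:305,170:303],(400,330));o[384:600]=cv2.resize(tp[140:250,90:400],(800,284))[-216:]
cv2.imwrite("pics/final.png",o)
```

```text
False [0.3881 0.1455 0.1656] [ 0.7768 -0.0724 -1.5798]
True [0.3873 0.1454 0.1404] [-0.3445 -1.1862  4.5096] [-0.0025  0.0407 -0.0136]
[ 0.0795 -0.7633  0.0105] 0.08543450762460642
36.9917
```

View pics/final.png

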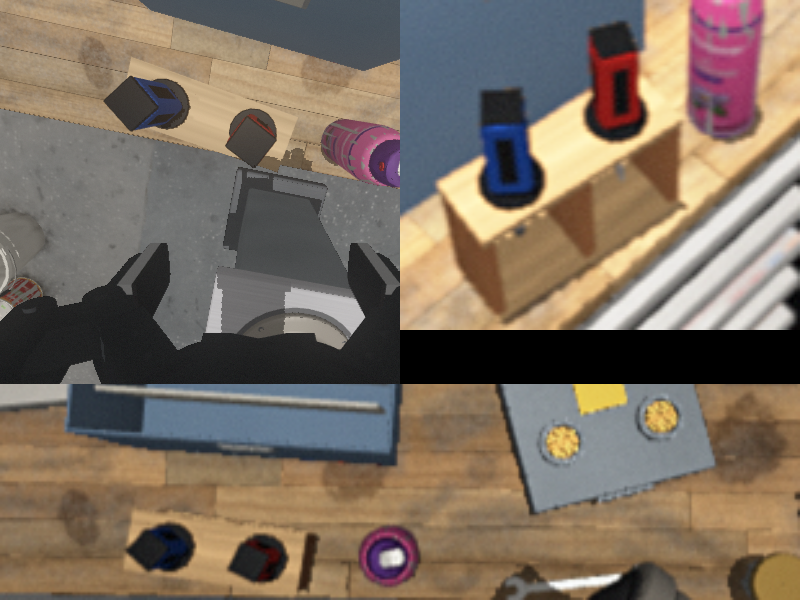

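The picture shows the red driver back upright in its hole at (250,135) with its guard flat on the plate. The cover is shut, and the can, spanner and blue driver haven't moved. I'm handing the job in.

```bash
python3 -c "
from station import robot
print(robot.sign_off())"
```

```text
the job is handed in; nothing more can be done
None
```

The cover is shut, both screws are turned clockwise to their stops, the red screwdriver is back upright in its hole in the stand, and I handed the job in after about 37 s of robot time.

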